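# Run down the loose wing nut on a market-stall price-sign stand

## Robot

A 6-joint arm with a two-finger parallel gripper is mounted at the origin on the work surface. World frame = base frame: x ahead of the robot, y to its left, z up, the work surface at z = 0. Lengths are in m, angles in rad, forces in N, time in s.
With the tool pointing down it reaches from about 0.325 to 0.85 m from the base axis. Payload 15.5 kg.
Tool frame: the origin (TCP) lies at the very end of the fingers, on their centre line; the grasp point (between the pads) lies 19 mm behind it (env.grasp_offset is the distance from the TCP to the grasp point, in m); z points along the fingers, y is the line along which they close (so a half turn about z gives the same grasp; the last joint's range is limited). The gripper opens to 91 mm and grips with 3 to 60 N. Pads are 32 mm wide; open, the fingers measure 118 mm over their backs; the gripper's body (76 mm by 178 mm) begins 60 mm behind the grasp point.
Start: joints at [1.141, 0.494, 1.345, -0, 1.302, -0.096], TCP at [0.205, 0.59, 0.214] pointing down, gripper open.
Joint ranges: [-2.91, 2.91], [-0.82, 2.16], [0.22, 2.67], [-1.22, 4.37], [0.12, 2.79], [-3.08, 3.08]. Speed limits (rad/s): [1.89, 1.89, 2.57, 3.01, 3.01, 3.01].

## Interface

Orientations are given as a 3x3 rotation matrix whose columns are the frame's x, y, z axes.
In Python, from plant import monitor, vision, workorder, env gives the robot as it stands.
- The arm moves only by the tool carry_out, never from a script. Its argument "moves" is a list of rows, each a list of 5 numbers: the opening, from -1 (shut) to 1 (fully open), then the shift along the tool's x, y, z in mm, then the turn about the tool's z in rad. A call has 1 to 5 rows; each row shifts and turns the commanded pose from where the row before left it, along the tool's axes as they then stand; what a row does not reach is not made up. A row lasts 1/8 s, in which the tool goes at most 62.5 mm and 10.7 degrees, less where a joint would pass 70% of its speed; a pose out of reach is approached as far as the arm can. A call with a gripper value outside its range is refused whole. The fingers move at their own pace and stop on an object; the grip force is fixed at half the most. Time passes only in rows, so rows that do not move let the fingers close. It gives the time, the measured TCP pose, the force, the opening and the grip force at its end, in the units of the state.
- monitor.state(): the state, without advancing time (a new reading comes with each control period).
- vision.grab_frame(name): name is "scene" or "top" or "wrist"; returns a dict with "img" (384x512x3 uint8, red, green, blue), "fovy" (degrees; the focal length in pixels is half the picture's height over the tangent of half this angle, whatever the lens; pixels are square), "cx", "cy" (the principal point, pixels), "T" (4x4, takes a point from camera to world coordinates). Camera axes: x right, y up, looking along -z (the intrinsics and any distortion apply to the point x, -y, -z); pixel columns grow to the right and rows downward; lengths in m; the calibration is good to about 2 mm. The wrist camera is an equidistant fisheye: a pixel r from the principal point sees the ray r / f radians off the axis. A picture is of the moment at which its call begins. There is no depth.
- workorder.close_job(): hands the job in; it is judged then, once.
The state is a dict: "clock": time; "joint_positions": joint angles; "joint_velocities": joint speeds; "effort": joint torques, N m; "tool_pos": TCP position; "tcp_rot": TCP orientation; "contact_force": force on the tool from outside, world axes, zero at the start; "ft_torque": the same for the moment, N m; "width": finger opening in m; "grasp_force": force on a finger pad.
Only numpy, scipy, OpenCV 4.12 (cv2) and the standard library are available. Lean on these libraries where they do the work, as an engineer would, in place of code of your own. Each camera call takes 0.05 s, during which the arm holds its last target. There are 200 camera calls.

## Task

The sign arm on the price-sign stand is loose. Push the wings of its orange three-winged nut round with a fingertip, stroke after stroke, clockwise as seen from above, until the nut is screwed down fully and stops; do not force it. Leave the stand, the two jars and the tin where they stand, and do not lift any of them.

Things in the scene. Friction and masses are not known exactly. Their poses are not given: they have to be found in the camera images.
- wing_mid (a point): Centre of the three-winged nut, on its axis, half-way up the wings; turns with the nut, x along one wing, z up. Brass hub 22 mm across; three upright orange wings 120 deg apart, each reaching 40 mm from the axis, 8 mm thick, 24 mm tall (12 above and below this point), 10 mm free under them. 68 mm above the table when screwed down; sinks 2 mm per turn.
- stud_top (a point): Top of the fixed 12 mm steel stud on the nut's axis, 92 mm above the table; it stands through the nut.
- wingnut (a joint): Turn of the nut (rad): 0 = screwed down on its hard stop, one wing then pointing along the stand's +x; negative = loose by that angle; grows as it turns clockwise seen from above. Starts between -7 and -4. Turning takes about 0.02 N m; it stays where it is left.
- stand: Price-sign stand, loose on the table, about 4 kg. Origin under its foot on the nut's axis, z up. Dark steel foot 160 (x) by 220 (y) by 14 mm, grey block 90 by 150 mm, on it a folded aluminium channel open to +x, floor 44 mm above the table (washer 46 mm). A yellow-green star card, up to 125 mm above the table, stands at y = +160 mm.
- lip_edge (a point): Middle of the free top edge of the channel's 3 mm lip, 91 mm above the table, at x = -16 mm of the stand. The lip runs along the stand's y for 150 mm and back to the channel's wall at x = -44 mm, roofing that side of the nut: from above the wings can be reached only on the +x side of this edge.
- jar_dark_mid (a point): Bystander: dark jar with brass-coloured lid and black label, 58 mm across, 70 mm tall; point at its centre, 35 mm up.
- jar_cream_mid (a point): Bystander: amber jar with brass-coloured lid and pale label, 58 mm across, 70 mm tall; point at its centre, 35 mm up.
- tin_mid (a point): Bystander: steel oil tin with pale label and black cap, 50 by 66 by 92 mm (100 mm with cap); point at its centre, 46 mm up.

How it is judged:
At the end, for the whole second after the job is handed in: The nut is within 0.2 rad (11 deg) of its stop and at rest; the stand is within 30 mm, and each jar and the tin within 20 mm, of where it began (value of joint wingnut above -0.2 rad and velocity of joint wingnut between -0.1 and 0.1 rad/s and angular speed of stand below 0.05 rad/s and not (distance of stand from where it was at the start of the episode above 0.03 m or distance of any of jar_dark_mid, jar_cream_mid, tin_mid from where it was at the start of the episode above 0.02 m)); the robot touches nothing.
It fails at once if the stand is shoved more than 30 mm, lifted more than 8 mm or tipped more than 0.12 rad (distance of stand from where it was at the start of the episode above 0.03 m or height (world z) of stand above 0.008 m or angle between stand's own z axis and vertical above 0.12 rad).
It fails at once if a jar or the tin is moved more than 20 mm, lifted more than 8 mm or tipped over (distance of any of jar_dark_mid, jar_cream_mid, tin_mid from where it was at the start of the episode above 0.02 m or angle between any of jar_dark_mid, jar_cream_mid, tin_mid's own z axis and vertical above 0.3 rad or height (world z) of any of jar_dark_mid, jar_cream_mid above 0.043 m or height (world z) of tin_mid above 0.054 m).
It fails at once if the nut is forced: more than 40 N between the fingers and the nut (contact force between the fingers and wingnut above 40 N).
It also fails if it takes over 64 s, if anything falls off the work surface, if the arm or the gripper's body presses on something with over 40 N, if the wrist force passes 120 N, or if a joint passes its speed limit or range.

## Working session

There is one attempt and no reset: what is moved stays moved. The work goes in short steps, Python scripts to look and compute and a tool call to move; the robot and the scene stay as the last step left them, time stands still between calls to the robot, and variables do not carry over. Pictures are saved under pics/ and viewed, at most 10 in all, crops included, and the job is handed in when it is done.

Besides the shell and the picture viewer there is one more tool, called after "Emit:" as name(argument=value, ...) on one line, values as JSON. carry_out: Moves the arm, as the interface text tells. Its arguments: {"type":"object","properties":{"moves":{"type":"array"}},"required":["moves"]}

```bash
mkdir -p pics; ls; python3 - <<'E'
from plant import monitor, vision, env
import cv2,numpy as np
ims=[]
for n in("scene","top"):
    f=vision.grab_frame(n); np.savez(f"pics/{n}0.npz",**f); cv2.imwrite(f"pics/{n}0.png",f["img"][:,:,::-1]); print(n,f["fovy"],f["cx"],f["cy"],f["T"].round(3).tolist())
    ims.append(f["img"][:,:,::-1])
print(monitor.state()["clock"],monitor.state()["tcp_rot"])
E
```

```text
pics
scene 47.974582071146074 256.8301608073045 187.16647422548715 [[0.757, -0.453, 0.471, 1.052], [0.654, 0.527, -0.543, -0.513], [-0.002, 0.718, 0.696, 0.742], [0.0, 0.0, 0.0, 1.0]]
top 54.984642653501304 248.01220766105615 190.36410724785736 [[-0.017, 0.985, -0.171, 0.476], [-1.0, -0.014, 0.02, 0.009], [0.017, 0.171, 0.985, 0.871], [0.0, 0.0, 0.0, 1.0]]
0.1 [[-9.44467437e-01  3.28604753e-01 -4.19468977e-04]
 [ 3.28605007e-01  9.44466992e-01 -9.22186116e-04]
 [ 9.31398619e-05 -1.00881436e-03 -9.99999487e-01]]
```

View pics/top0.png

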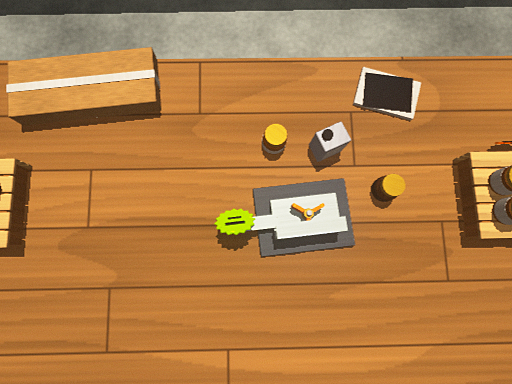

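View pics/scene0.png

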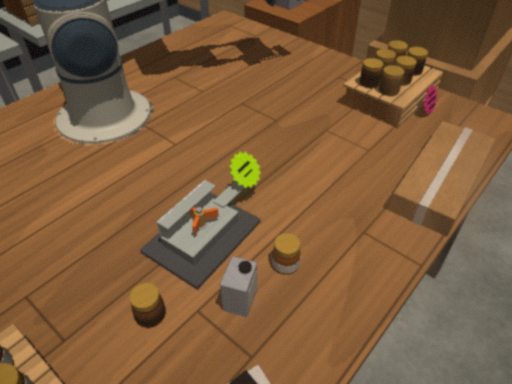

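Top view: stand foot spans (253..355, 180..256), nut hub ~ (309,213), lip on the robot side, star at (235,222); jars at (275,135) and (392,186), tin at (332,138).

```bash
cat > h.py <<'E'
import numpy as np,cv2
def load(n): return dict(np.load(f"pics/{n}.npz"))
def ray(f,u,v):
    F=192/np.tan(np.radians(float(f["fovy"]))/2); T=f["T"]
    d=T[:3,:3]@np.array([(u-f["cx"])/F,-(v-f["cy"])/F,-1.]); return T[:3,3],d
def onz(f,u,v,z):
    o,d=ray(f,u,v); return (o+d*(z-o[2])/d[2])[:2]
def proj(f,p):
    F=192/np.tan(np.radians(float(f["fovy"]))/2); c=f["T"][:3,:3].T@(np.asarray(p)-f["T"][:3,3])
    return np.array([f["cx"]+F*c[0]/-c[2],f["cy"]-F*c[1]/-c[2]])
E
python3 - <<'E'
from h import *
f=load("top0");im=f["img"]; h=cv2.cvtColor(im,cv2.COLOR_RGB2HSV)
m=np.zeros(im.shape[:2],np.uint8); sub=np.s_[170:265,240:365]
m[sub]=((h[...,2]<130)&(h[...,1]<70))[sub]*255
c=max(cv2.findContours(m,0,2)[0],key=cv2.contourArea); hu=cv2.convexHull(c)
w=np.array([onz(f,*p[0],.014) for p in hu],np.float32); r=cv2.minAreaRect(w); print("foot",r)
print(cv2.boxPoints(r))
o=np.zeros_like(m); o[195:230,280:335]=((h[...,0]<16)&(h[...,1]>150)&(h[...,2]>150))[195:230,280:335]*255
ys,xs=np.nonzero(o);print(xs.min(),xs.max(),ys.min(),ys.max())
print("hub?",onz(f,309,213,.09))
cv2.imwrite("pics/t1.png",cv2.resize(im[170:265,200:410,::-1],None,fx=3.8,fy=3.8,interpolation=2))
E
```

```text
foot ((0.5615561008453369, -0.1351843774318695), (0.15828680992126465, 0.21896491944789886), 5.869693756103516)
[[ 0.47163126 -0.03436963]
 [ 0.494024   -0.25218654]
 [ 0.6514809  -0.23599912]
 [ 0.62908816 -0.01818222]]
292 321 205 219
hub? [ 0.56070963 -0.13577149]
```

View pics/t1.png

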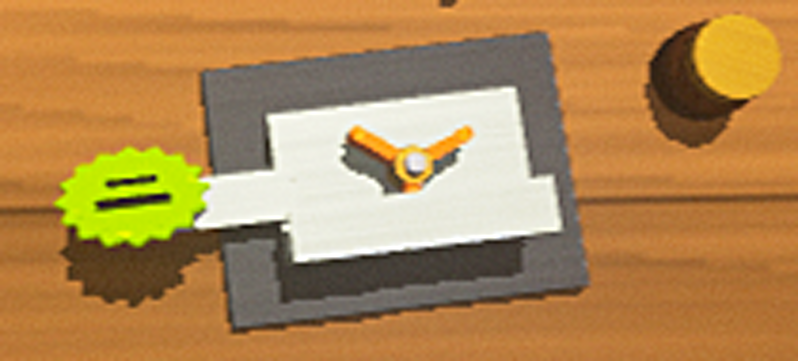

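```bash
cat >> h.py <<'E'
C=np.array([.561,-.1355]); YAW=np.radians(5.87)
def tgt(phi_deg,R,z):  # finger at stand-angle phi, tool x outward
    a=np.radians(phi_deg)+YAW; return np.r_[C+R*np.array([np.cos(a),np.sin(a)]),z],a
def rows(n,phi,R,z,show=True):
    from plant import monitor
    s=monitor.state(); p=np.array(s["tool_pos"]); M=np.array(s["tcp_rot"]); a0=np.arctan2(M[1,0],M[0,0])
    P,a=tgt(phi,R,z); t=(a0-a+np.pi)%(2*np.pi)-np.pi; d=(P-p)/n
    print("yaw0",np.degrees(a0),"turn",t,"world shift",P-p,"t",s["clock"])
    for i in range(n):
        b=a0-t*i/n; x=np.array([np.cos(b),np.sin(b)]); y=np.array([np.sin(b),-np.cos(b)])
        print([-1,round(1e3*d[:2]@x,1),round(1e3*d[:2]@y,1),round(-1e3*d[2],1),round(t/n,3)])
def where():
    from plant import monitor
    s=monitor.state(); p=np.array(s["tool_pos"]); M=np.array(s["tcp_rot"]); a=np.degrees(np.arctan2(M[1,0],M[0,0])-YAW)
    v=p[:2]-C; ph=np.degrees(np.arctan2(v[1],v[0])-YAW)
    print("phi",ph.round(1),"toolyaw",a.round(1),"R",(1e3*np.hypot(*v)).round(1),"z",p[2].round(4),"F",np.round(s["contact_force"],2),"w",s["width"],"t",s["clock"])
E
python3 - <<'E'
from h import *
f=load("top0")
for u,v in((200+357/3.8,170+133/3.8),(200+467/3.8,170+130/3.8)):
    w=onz(f,u,v,.082)-C; print("wing stand deg",np.degrees(np.arctan2(w[1],w[0])-YAW),np.hypot(*w))
print("stud",onz(f,200+415/3.8,170+163/3.8,.092))
rows(15,-3,.034,.16)
E
```

```text
wing stand deg 52.63213860374355 0.03524902374603017
wing stand deg -65.50376823374565 0.037982523575241116
stud [ 0.56071055 -0.13585956]
yaw0 160.81587294108334 turn 2.756675522758524 world shift [ 0.38970889 -0.72380535 -0.05341999] t 0.1
[-1, np.float64(-40.4), np.float64(-37.0), np.float64(3.6), np.float64(0.184)]
[-1, np.float64(-46.5), np.float64(-29.0), np.float64(3.6), np.float64(0.184)]
[-1, np.float64(-51.0), np.float64(-20.0), np.float64(3.6), np.float64(0.184)]
[-1, np.float64(-53.8), np.float64(-10.4), np.float64(3.6), np.float64(0.184)]
[-1, np.float64(-54.8), np.float64(-0.4), np.float64(3.6), np.float64(0.184)]
[-1, np.float64(-53.9), np.float64(9.6), np.float64(3.6), np.float64(0.184)]
[-1, np.float64(-51.3), np.float64(19.3), np.float64(3.6), np.float64(0.184)]
[-1, np.float64(-46.9), np.float64(28.4), np.float64(3.6), np.float64(0.184)]
[-1, np.float64(-40.9), np.float64(36.5), np.float64(3.6), np.float64(0.184)]
[-1, np.float64(-33.6), np.float64(43.3), np.float64(3.6), np.float64(0.184)]
[-1, np.float64(-25.1), np.float64(48.7), np.float64(3.6), np.float64(0.184)]
[-1, np.float64(-15.7), np.float64(52.5), np.float64(3.6), np.float64(0.184)]
[-1, np.float64(-5.9), np.float64(54.5), np.float64(3.6), np.float64(0.184)]
[-1, np.float64(4.2), np.float64(54.6), np.float64(3.6), np.float64(0.184)]
[-1, np.float64(14.1), np.float64(53.0), np.float64(3.6), np.float64(0.184)]
```

Emit:
carry_out(moves=[[-1, -40, -37, 3, 0.184], [-1, -46, -29, 3, 0.184], [-1, -51, -20, 3, 0.184], [-1, -54, -10, 3, 0.184], [-1, -55, 0, 3, 0.184]])

```text
clock: 0.72
tool_pos: [0.3357, 0.3479, 0.1987]
tcp_rot: [[-0.305, 0.952, -0.0], [0.952, 0.305, -0.0], [-0.0, -0.0, -1.0]]
contact_force: [1.6, 1.0, 0.6]
width: 0.0441
grasp_force: 0.0
```

Emit:
carry_out(moves=[[-1, -54, 9.5, 4, 0.184], [-1, -51, 19, 4, 0.184], [-1, -47, 28, 4, 0.184], [-1, -41, 36.5, 4, 0.184], [-1, -33.5, 43, 4, 0.184]])

```text
clock: 1.35
tool_pos: [0.4642, 0.1065, 0.1788]
tcp_rot: [[0.573, 0.82, -0.0], [0.82, -0.573, 0.0], [0.0, -0.0, -1.0]]
contact_force: [0.8, 0.7, -0.0]
width: 0.0004
grasp_force: 0.0
```

```bash
python3 -c "
from h import *
rows(5,-3,.034,.16)"
```

```text
yaw0 55.03562859787336 turn 0.9104619754054033 world shift [ 0.13073749 -0.24026603 -0.01875182] t 1.35
[-1, np.float64(-24.4), np.float64(49.0), np.float64(3.8), np.float64(0.182)]
[-1, np.float64(-15.1), np.float64(52.6), np.float64(3.8), np.float64(0.182)]
[-1, np.float64(-5.4), np.float64(54.4), np.float64(3.8), np.float64(0.182)]
[-1, np.float64(4.6), np.float64(54.5), np.float64(3.8), np.float64(0.182)]
[-1, np.float64(14.4), np.float64(52.8), np.float64(3.8), np.float64(0.182)]
```

Emit:
carry_out(moves=[[-1, -24.4, 49, 4, 0.182], [-1, -15.1, 52.6, 4, 0.182], [-1, -5.4, 54.4, 4, 0.182], [-1, 4.6, 54.5, 4, 0.182], [-1, 14.4, 52.8, 4, 0.182]])

```text
clock: 1.98
tool_pos: [0.5965, -0.1329, 0.1585]
tcp_rot: [[0.999, 0.051, -0.0], [0.051, -0.999, 0.0], [-0.0, -0.0, -1.0]]
contact_force: [0.4, 0.7, 0.5]
width: 0.0004
grasp_force: 0.0
```

```bash
python3 - <<'E'
from h import *
from plant import vision
f=vision.grab_frame("wrist"); np.savez("pics/w1.npz",**f); where(); print(f["fovy"])
a=f["img"][:,:,::-1]; f=vision.grab_frame("scene"); b=cv2.resize(f["img"][130:290,120:290,::-1],None,fx=2.4,fy=2.4)
b=cv2.copyMakeBorder(b,0,0,0,0,0)[:384,:288]; cv2.imwrite("pics/v1.png",np.hstack([a,b]))
E
```

```text
phi -10.4 toolyaw -3.7 R 38.6 z 0.1581 F [-0.38 -6.7  -0.08] w 0.0004037849004321879 t 2.025
65.70646984690485
```

View pics/v1.png

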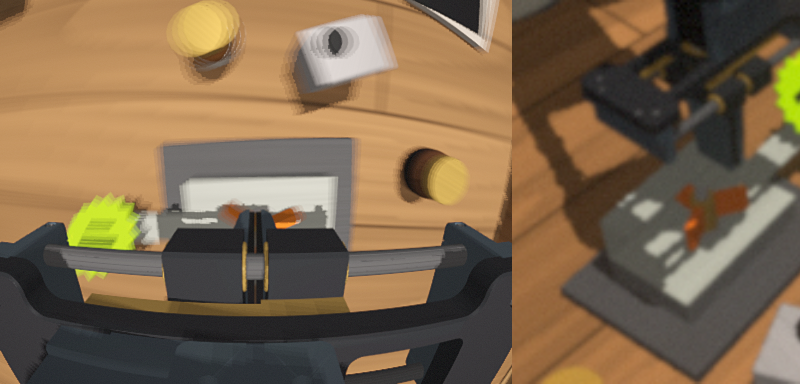

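The wrist view shows the closed fingers above the stand between the two visible wings (228,212) and (285,217); the arm was still settling. I'll settle, then descend.

Emit:
carry_out(moves=[[-1, 0, 0, 0, 0], [-1, 0, 0, 0, 0]])

```text
clock: 2.33
tool_pos: [0.5954, -0.1302, 0.1589]
tcp_rot: [[0.998, 0.059, -0.001], [0.059, -0.998, 0.0], [-0.001, -0.0, -1.0]]
contact_force: [0.6, 0.3, 0.2]
width: 0.0004
grasp_force: 0.0
```

```bash
python3 -c "
from h import *
where();rows(4,-3,.033,.062)"
```

```text
phi 2.9 toolyaw -2.5 R 34.8 z 0.1589 F [0.59 0.28 0.16] w 0.0003828658707967311 t 2.325
yaw0 3.3558070913042797 turn 0.008478933272796585 world shift [-0.00140049 -0.00365198 -0.09690884] t 2.325
[-1, np.float64(-0.4), np.float64(0.9), np.float64(24.2), np.float64(0.002)]
[-1, np.float64(-0.4), np.float64(0.9), np.float64(24.2), np.float64(0.002)]
[-1, np.float64(-0.4), np.float64(0.9), np.float64(24.2), np.float64(0.002)]
[-1, np.float64(-0.4), np.float64(0.9), np.float64(24.2), np.float64(0.002)]
```

Emit:
carry_out(moves=[[-1, -1, 4, 30, 0], [-1, 0, 0, 30, 0], [-1, 0, 0, 22, 0], [-1, 0, 0, 15, 0], [-1, 0, 0, 0, 0]])

```text
clock: 2.95
tool_pos: [0.5946, -0.1346, 0.0614]
tcp_rot: [[0.998, 0.058, -0.001], [0.058, -0.998, 0.0], [-0.001, -0.001, -1.0]]
contact_force: [0.5, 0.5, 0.6]
width: 0.0004
grasp_force: 0.0
```

```bash
python3 -c "
from h import *
where()"
```

```text
phi -4.3 toolyaw -2.6 R 33.7 z 0.0614 F [0.54 0.53 0.56] w 0.00042390956496481255 t 2.95
```

Emit:
carry_out(moves=[[-1, -0.5, 5.7, 0, 0.17], [-1, -0.5, 5.7, 0, 0.17], [-1, -0.5, 5.7, 0, 0.17], [-1, -0.5, 5.7, 0, 0.17]])

```text
clock: 3.45
tool_pos: [0.5896, -0.1569, 0.0632]
tcp_rot: [[0.809, -0.588, 0.002], [-0.588, -0.809, -0.001], [0.002, -0.001, -1.0]]
contact_force: [0.9, 0.7, -0.2]
width: -0.0001
grasp_force: 0.5
```

```bash
python3 -c "
from h import *
where()"
```

```text
phi -42.7 toolyaw -41.9 R 35.7 z 0.0632 F [ 0.89  0.69 -0.22] w -0.00011078888396121804 t 3.45
```

Emit:
carry_out(moves=[[-1, -0.5, 5.7, 0, 0.17], [-1, -0.5, 5.7, 0, 0.17], [-1, -0.5, 5.7, 0, 0.17], [-1, -0.5, 5.7, 0, 0.17], [-1, 0, 0, 0, 0]])

```text
clock: 4.08
tool_pos: [0.5707, -0.1697, 0.063]
tcp_rot: [[0.265, -0.964, 0.001], [-0.964, -0.265, -0.001], [0.001, -0.001, -1.0]]
contact_force: [0.7, -0.1, -0.1]
width: 0.0002
grasp_force: 0.1
```

```bash
python3 -c "
from h import *
where()"
```

```text
phi -80.0 toolyaw -80.5 R 35.6 z 0.063 F [ 0.72 -0.1  -0.1 ] w 0.00023968801086329475 t 4.075
```

Emit:
carry_out(moves=[[-1, 0, 0, 20, 0], [-1, 0, 0, -58, 0], [-1, -0.6, -6.5, 0, -0.185], [-1, -0.6, -6.5, 0, -0.185], [-1, -0.6, -6.5, 0, -0.185]])

```text
clock: 4.7
tool_pos: [0.5876, -0.1594, 0.1007]
tcp_rot: [[0.741, -0.672, 0.001], [-0.672, -0.741, -0.0], [0.001, -0.0, -1.0]]
contact_force: [0.1, -0.2, 0.3]
width: 0.0004
grasp_force: 0.0
```

My first row there went 20 mm down, a slip of mine; I'll check the stand for displacement in the next picture.

Emit:
carry_out(moves=[[-1, -0.6, -6.5, 0, -0.185], [-1, -0.6, -6.5, 0, -0.185], [-1, -0.6, -6.5, 0, -0.185], [-1, -0.6, -6.5, 0, -0.185], [-1, -0.6, -6.5, 0, -0.185]])

```text
clock: 5.32
tool_pos: [0.5963, -0.1289, 0.1006]
tcp_rot: [[0.982, 0.187, 0.001], [0.187, -0.982, -0.0], [0.001, 0.0, -1.0]]
contact_force: [-0.5, 0.2, 0.2]
width: 0.0004
grasp_force: 0.0
```

Emit:
carry_out(moves=[[-1, -0.6, -6.5, 0, -0.185], [-1, -0.6, -6.5, 0, -0.185], [-1, -0.6, -6.5, 0, -0.185], [-1, -0.6, -6.5, 0, -0.185], [-1, -0.6, -6.5, 0, -0.185]])

```text
clock: 5.95
tool_pos: [0.5773, -0.1036, 0.1006]
tcp_rot: [[0.442, 0.897, 0.001], [0.897, -0.442, -0.0], [0.0, 0.001, -1.0]]
contact_force: [-1.2, 0.1, -0.8]
width: 0.0005
grasp_force: 0.0
```

```bash
python3 - <<'E'
from h import *
from plant import vision
where()
f=vision.grab_frame("top"); np.savez("pics/top1.npz",**f); a=f["img"][170:265,200:410,::-1]
g=vision.grab_frame("scene"); np.savez("pics/scene1.npz",**g); b=g["img"][160:290,130:280,::-1]
a=cv2.resize(a,(442,200)); b=cv2.resize(b,(600,520),interpolation=2)
c=np.zeros((600,442,3),np.uint8); c[:200]=a; d=np.zeros((600,358,3),np.uint8); d[:520]=b[:,121:479]
cv2.imwrite("pics/v2.png",np.hstack([c,d]))
f0=load("top0")["img"].astype(int); df=np.abs(f0-f["img"]).sum(2)
print("foot edge strip diffs", [df[sl].mean().round(1) for sl in (np.s_[230:262,250:300],np.s_[178:195,330:358],np.s_[235:262,320:358],np.s_[180:200,250:262])])
for nm in("top0","top1"):
    q=load(nm)["img"]; h=cv2.cvtColor(q,cv2.COLOR_RGB2HSV); m=(h[...,0]>32)&(h[...,0]<45)&(h[...,1]>180)&(h[...,2]>180); ys,xs=np.nonzero(m[200:245,205:262]); print("star",xs.mean()+205,ys.mean()+200,len(xs))
E
```

```text
phi 57.0 toolyaw 57.9 R 35.8 z 0.1006 F [-1.19  0.07 -0.77] w 0.0004560156061913634 t 5.95
foot edge strip diffs [np.float64(252.1), np.float64(159.0), np.float64(58.7), np.float64(29.0)]
star 234.5560821484992 221.37598736176935 633
star 234.58870967741936 221.34516129032258 620
```

View pics/v2.png

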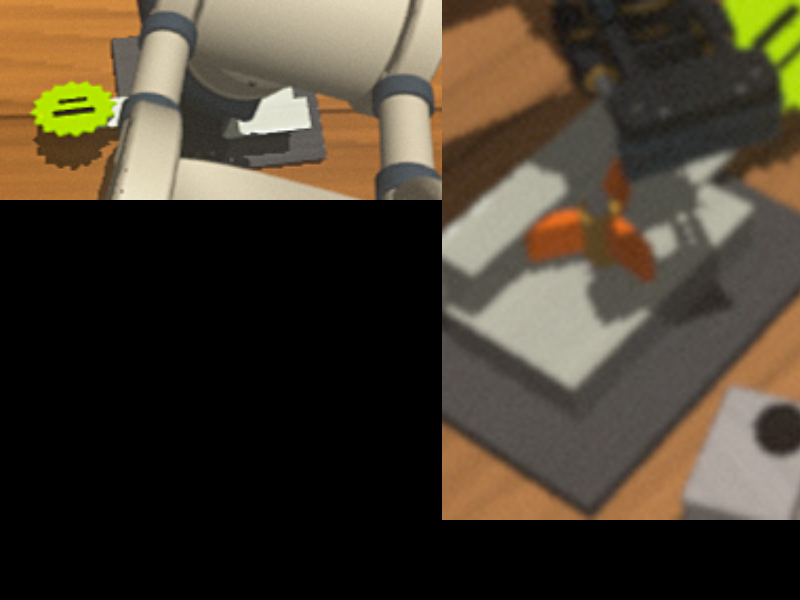

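Star centroid unchanged, so the stand has not moved. The scene view shows one wing pointing to stand +x (≈10°), the finger behind it on the +y side, as computed.

Emit:
carry_out(moves=[[-1, 0, 0, 20, 0], [-1, 0, 0, 18, 0], [-1, 0, 0, 0, 0], [-1, -0.6, 5.9, 0, 0.17], [-1, -0.6, 5.9, 0, 0.17]])

```text
clock: 6.68
tool_pos: [0.5872, -0.1114, 0.063]
tcp_rot: [[0.728, 0.685, 0.001], [0.685, -0.728, -0.0], [0.001, 0.001, -1.0]]
contact_force: [0.0, 0.0, 0.1]
width: 0.0004
grasp_force: 0.0
```

Emit:
carry_out(moves=[[-1, -0.6, 5.9, 0, 0.17], [-1, -0.6, 5.9, 0, 0.17], [-1, -0.6, 5.9, 0, 0.17], [-1, -0.6, 5.9, 0, 0.17], [-1, -0.6, 5.9, 0, 0.17]])

```text
clock: 7.3
tool_pos: [0.5962, -0.1388, 0.063]
tcp_rot: [[0.995, -0.095, 0.001], [-0.095, -0.995, -0.0], [0.001, 0.0, -1.0]]
contact_force: [0.2, 1.3, 0.4]
width: 0.0004
grasp_force: 0.5
```

Emit:
carry_out(moves=[[-1, -0.6, 5.9, 0, 0.17], [-1, -0.6, 5.9, 0, 0.17], [-1, -0.6, 5.9, 0, 0.17], [-1, -0.6, 5.9, 0, 0.17], [-1, 0, 0, 0, 0]])

```text
clock: 7.92
tool_pos: [0.586, -0.16, 0.063]
tcp_rot: [[0.719, -0.695, 0.001], [-0.695, -0.719, -0.001], [0.001, -0.001, -1.0]]
contact_force: [0.9, 0.1, 1.4]
width: 0.0005
grasp_force: 0.2
```

```bash
python3 -c "
from h import *
where()"
```

```text
phi -50.3 toolyaw -49.9 R 35.0 z 0.063 F [0.89 0.08 1.44] w 0.00048738597854485247 t 7.925
```

Emit:
carry_out(moves=[[-1, -0.6, 5.9, 0, 0.17], [-1, -0.6, 5.9, 0, 0.17], [-1, -0.6, 5.9, 0, 0.17], [-1, 0, 0, 0, 0], [-1, 0, 0, -38, 0]])

```text
clock: 8.55
tool_pos: [0.5691, -0.1679, 0.0986]
tcp_rot: [[0.295, -0.955, -0.004], [-0.955, -0.296, 0.002], [-0.003, 0.003, -1.0]]
contact_force: [0.7, -0.4, -0.2]
width: 0.0005
grasp_force: 0.0
```

```bash
python3 -c "
from h import *
where()"
```

```text
phi -81.7 toolyaw -78.7 R 33.4 z 0.0986 F [ 0.7  -0.36 -0.16] w 0.00050548521629914 t 8.55
```

Emit:
carry_out(moves=[[-1, -0.6, -6.5, 0, -0.185], [-1, -0.6, -6.5, 0, -0.185], [-1, -0.6, -6.5, 0, -0.185], [-1, -0.6, -6.5, 0, -0.185], [-1, -0.6, -6.5, 0, -0.185]])

```text
clock: 9.18
tool_pos: [0.5938, -0.1465, 0.1002]
tcp_rot: [[0.943, -0.333, 0.0], [-0.333, -0.943, -0.0], [0.0, 0.0, -1.0]]
contact_force: [-0.3, -0.7, -0.5]
width: 0.0008
grasp_force: 0.0
```

Emit:
carry_out(moves=[[-1, -0.6, -6.5, 0, -0.185], [-1, -0.6, -6.5, 0, -0.185], [-1, -0.6, -6.5, 0, -0.185], [-1, -0.6, -6.5, 0, -0.185], [-1, -0.6, -6.5, 0, -0.185]])

```text
clock: 9.8
tool_pos: [0.5902, -0.1151, 0.1002]
tcp_rot: [[0.833, 0.553, 0.0], [0.553, -0.833, -0.0], [0.0, 0.0, -1.0]]
contact_force: [-0.6, 0.2, 0.8]
width: 0.0006
grasp_force: 0.0
```

Emit:
carry_out(moves=[[-1, -0.6, -6.5, 0, -0.185], [-1, -0.6, -6.5, 0, -0.185], [-1, -0.6, -6.5, 0, -0.185], [-1, 0, 0, 0, 0], [-1, 0, 0, 0, 0]])

```text
clock: 10.42
tool_pos: [0.5757, -0.1028, 0.1001]
tcp_rot: [[0.431, 0.902, 0.0], [0.902, -0.431, -0.0], [0.0, 0.0, -1.0]]
contact_force: [0.0, -0.2, 0.4]
width: 0.0004
grasp_force: 0.0
```

```bash
python3 - <<'E'
from h import *
from plant import vision
where()
g=vision.grab_frame("scene"); b=g["img"][160:290,130:280,::-1]
cv2.imwrite("pics/v3.png",cv2.resize(b,(600,520),interpolation=2))
for z,a in((.082,0),(.082,10),(.082,20),(.082,130)):
    P=tgt(a,.04,z)[0]; print(a,((proj(g,P)-[130,160])*4).round())
E
```

```text
phi 59.9 toolyaw 58.6 R 35.8 z 0.1001 F [ 0.02 -0.17  0.39] w 0.00037328997856891894 t 10.425
0 [331. 243.]
10 [338. 234.]
20 [344. 225.]
130 [272. 155.]
```

View pics/v3.png

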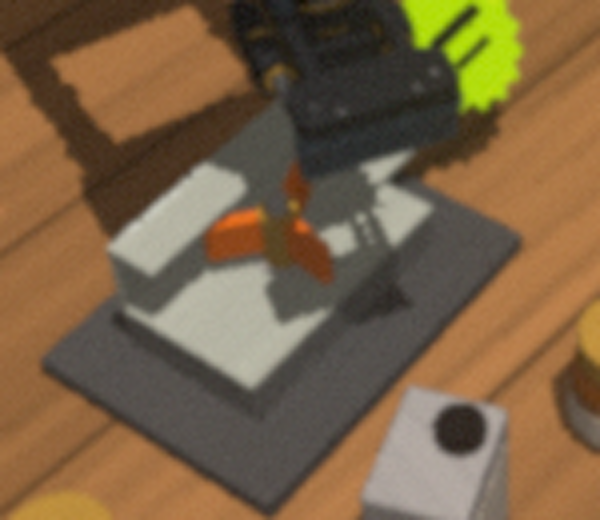

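Wing tip is at about (330,252), near stand angle 0–10°, as expected; about one 120° stroke remains. I'll push to about φ=-70 and finish with the following wing.

Emit:
carry_out(moves=[[-1, 0, 0, 20, 0], [-1, 0, 0, 18, 0], [-1, 0, 0, 0, 0], [-1, -0.6, 5.9, 0, 0.17], [-1, -0.6, 5.9, 0, 0.17]])

```text
clock: 11.1
tool_pos: [0.5855, -0.11, 0.0628]
tcp_rot: [[0.711, 0.704, 0.001], [0.704, -0.711, -0.0], [0.0, 0.001, -1.0]]
contact_force: [0.5, -0.3, 0.8]
width: 0.0007
grasp_force: 0.0
```

Emit:
carry_out(moves=[[-1, -0.6, 5.9, 0, 0.17], [-1, -0.6, 5.9, 0, 0.17], [-1, -0.6, 5.9, 0, 0.17], [-1, -0.6, 5.9, 0, 0.17], [-1, -0.6, 5.9, 0, 0.17]])

```text
clock: 11.72
tool_pos: [0.5952, -0.1371, 0.0628]
tcp_rot: [[0.998, -0.07, 0.001], [-0.07, -0.998, -0.0], [0.001, 0.0, -1.0]]
contact_force: [0.2, 0.9, -0.6]
width: 0.0002
grasp_force: 0.6
```

Emit:
carry_out(moves=[[-1, -0.6, 5.9, 0, 0.17], [-1, -0.6, 5.9, 0, 0.17], [-1, -0.6, 5.9, 0, 0.17], [-1, -0.6, 5.9, 0, 0.17], [-1, -0.6, 5.9, 0, 0.17]])

```text
clock: 12.35
tool_pos: [0.5813, -0.1625, 0.0629]
tcp_rot: [[0.606, -0.795, 0.002], [-0.795, -0.606, -0.0], [0.001, -0.001, -1.0]]
contact_force: [1.0, 0.4, 0.2]
width: 0.0002
grasp_force: 0.5
```

```bash
python3 -c "
from h import *
where()"
```

```text
phi -58.9 toolyaw -58.6 R 33.8 z 0.0629 F [1.   0.4  0.16] w 0.00023832961391478906 t 12.35
```

Emit:
carry_out(moves=[[-1, -0.5, 5.2, 0, 0.15], [-1, 0, 0, 0, 0], [-1, 0, 0, 0, 0]])

```text
clock: 12.72
tool_pos: [0.5767, -0.1649, 0.0624]
tcp_rot: [[0.489, -0.872, 0.001], [-0.872, -0.489, -0.0], [0.001, -0.001, -1.0]]
contact_force: [-0.0, -0.5, 0.1]
width: 0.0003
grasp_force: 0.3
```

```bash
python3 -c "
from h import *
where()"
```

```text
phi -67.8 toolyaw -66.6 R 33.3 z 0.0624 F [-0.04 -0.49  0.14] w 0.0002644023165674935 t 12.725
```

Emit:
carry_out(moves=[[-1, 0, 0, -38, 0], [-1, 0, 0, 0, 0], [-1, -0.6, -6.5, 0, -0.185], [-1, -0.6, -6.5, 0, -0.185], [-1, -0.6, -6.5, 0, -0.185]])

```text
clock: 13.35
tool_pos: [0.59, -0.1508, 0.0994]
tcp_rot: [[0.878, -0.479, -0.001], [-0.479, -0.878, 0.0], [-0.001, 0.0, -1.0]]
contact_force: [-1.1, -0.1, -1.3]
width: 0.0004
grasp_force: 0.0
```

Emit:
carry_out(moves=[[-1, -0.6, -6.5, 0, -0.185], [-1, -0.6, -6.5, 0, -0.185], [-1, -0.6, -6.5, 0, -0.185], [-1, -0.6, -6.5, 0, -0.185], [-1, -0.6, -6.5, 0, -0.185]])

```text
clock: 13.98
tool_pos: [0.5912, -0.1192, 0.0994]
tcp_rot: [[0.911, 0.412, -0.001], [0.412, -0.911, 0.0], [-0.0, -0.0, -1.0]]
contact_force: [0.5, -0.0, 0.1]
width: 0.0002
grasp_force: 0.0
```

Emit:
carry_out(moves=[[-1, -0.6, -6.5, 0, -0.185], [-1, -0.6, -6.5, 0, -0.185], [-1, -0.6, -6.5, 0, -0.185], [-1, -0.6, -6.5, 0, -0.185], [-1, -0.6, -6.5, 0, -0.185]])

```text
clock: 14.6
tool_pos: [0.5667, -0.0992, 0.0994]
tcp_rot: [[0.219, 0.976, -0.001], [0.976, -0.219, 0.0], [0.0, -0.001, -1.0]]
contact_force: [-0.0, -0.4, 0.2]
width: 0.0004
grasp_force: 0.0
```

Emit:
carry_out(moves=[[-1, 0, 0, 0, 0], [-1, 0, 0, 0, 0]])

```text
clock: 14.85
tool_pos: [0.5673, -0.0996, 0.0998]
tcp_rot: [[0.231, 0.973, -0.0], [0.973, -0.231, 0.0], [0.0, -0.0, -1.0]]
contact_force: [-0.1, 0.1, 0.4]
width: 0.0006
grasp_force: 0.0
```

```bash
python3 - <<'E'
from h import *
from plant import vision
where()
g=vision.grab_frame("scene"); np.savez("pics/scene3.npz",**g); b=g["img"][160:290,130:280,::-1]
cv2.imwrite("pics/v4.png",cv2.resize(b,(600,520),interpolation=2))
for a in(0,10,20,30):
    print(a,[((proj(g,tgt(a,.04,z)[0])-[130,160])*4).round() for z in(.08,.056)])
E
```

```text
phi 74.1 toolyaw 70.8 R 36.5 z 0.0998 F [-0.09  0.1   0.37] w 0.000570421949094401 t 14.85
0 [array([331., 246.]), array([334., 276.])]
10 [array([339., 237.]), array([342., 267.])]
20 [array([344., 227.]), array([347., 258.])]
30 [array([347., 217.]), array([351., 248.])]
```

View pics/v4.png

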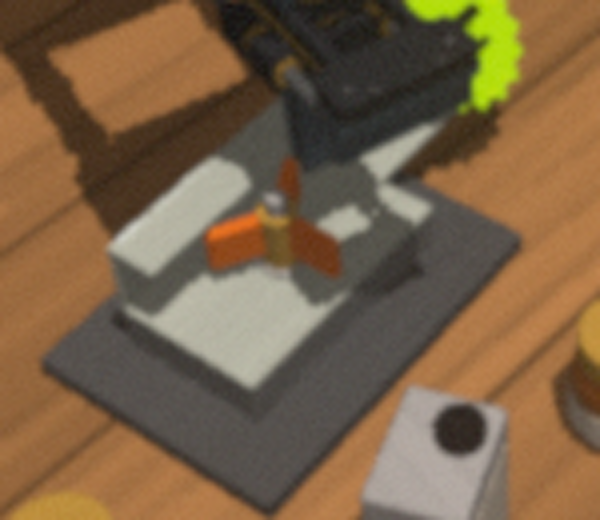

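The near wing's tip is at (340,245–272), about 8–10°: only ~0.15 rad to go. I'll approach gently and feel for the stop.

Emit:
carry_out(moves=[[-1, -1, 3, 0, 0.09], [-1, 0, 0, 20, 0], [-1, 0, 0, 18, 0], [-1, -0.3, 3.5, 0, 0.1], [-1, 0, 0, 0, 0]])

```text
clock: 15.52
tool_pos: [0.5734, -0.1027, 0.0617]
tcp_rot: [[0.408, 0.913, 0.0], [0.913, -0.408, -0.0], [-0.0, 0.0, -1.0]]
contact_force: [0.4, -0.7, 0.4]
width: 0.0004
grasp_force: 0.0
```

```bash
python3 -c "
from h import *
where()"
```

```text
phi 63.4 toolyaw 60.0 R 35.0 z 0.0617 F [ 0.4  -0.68  0.41] w 0.00039665524144604837 t 15.525
```

Emit:
carry_out(moves=[[-1, -0.1, 2.1, 0, 0.06], [-1, -0.1, 2.1, 0, 0.06], [-1, 0, 0, 0, 0]])

```text
clock: 15.9
tool_pos: [0.577, -0.1047, 0.0622]
tcp_rot: [[0.512, 0.859, 0.001], [0.859, -0.512, -0.0], [0.0, 0.001, -1.0]]
contact_force: [0.4, -0.3, -0.5]
width: 0.0004
grasp_force: 0.0
```

Emit:
carry_out(moves=[[-1, 0, 1.4, 0, 0.04], [-1, 0, 0, 0, 0]])

```text
clock: 16.15
tool_pos: [0.578, -0.1053, 0.062]
tcp_rot: [[0.546, 0.838, 0.0], [0.838, -0.546, -0.0], [0.0, 0.0, -1.0]]
contact_force: [-0.1, -0.4, 0.2]
width: 0.0007
grasp_force: 0.0
```

Emit:
carry_out(moves=[[-1, 0, 1.4, 0, 0.04], [-1, 0, 0, 0, 0]])

```text
clock: 16.4
tool_pos: [0.5791, -0.1061, 0.062]
tcp_rot: [[0.579, 0.816, 0.0], [0.816, -0.579, -0.0], [0.0, 0.0, -1.0]]
contact_force: [0.8, -0.1, 0.6]
width: 0.0005
grasp_force: 0.0
```

```bash
python3 -c "
from h import *
where()"
```

```text
phi 52.5 toolyaw 48.8 R 34.5 z 0.062 F [ 0.83 -0.07  0.65] w 0.0005279526535128955 t 16.4
```

Emit:
carry_out(moves=[[-1, 0, 1.4, 0, 0.04], [-1, 0, 0, 0, 0]])

```text
clock: 16.65
tool_pos: [0.5802, -0.1069, 0.0619]
tcp_rot: [[0.611, 0.792, 0.0], [0.792, -0.611, -0.0], [0.0, 0.0, -1.0]]
contact_force: [-0.3, 0.2, 0.5]
width: 0.0002
grasp_force: 0.0
```

Emit:
carry_out(moves=[[-1, 0, 1, 0, 0.03], [-1, 0, 0, 0, 0]])

```text
clock: 16.9
tool_pos: [0.5811, -0.1075, 0.0619]
tcp_rot: [[0.636, 0.772, 0.0], [0.772, -0.636, -0.0], [0.0, 0.0, -1.0]]
contact_force: [0.9, 0.6, 0.0]
width: 0.0007
grasp_force: 0.0
```

Emit:
carry_out(moves=[[-1, 0, 1, 0, 0.03], [-1, 0, 0, 0, 0]])

```text
clock: 17.15
tool_pos: [0.5819, -0.1082, 0.0619]
tcp_rot: [[0.659, 0.752, 0.0], [0.752, -0.659, -0.0], [0.0, 0.0, -1.0]]
contact_force: [0.1, 0.1, -0.6]
width: 0.0002
grasp_force: 0.0
```

```bash
python3 -c "
from h import *
where()"
```

```text
phi 46.8 toolyaw 42.9 R 34.4 z 0.0619 F [ 0.08  0.14 -0.61] w 0.00017410790375193576 t 17.15
```

Emit:
carry_out(moves=[[-1, 0, 1, 0, 0.03], [-1, 0, 0, 0, 0]])

```text
clock: 17.4
tool_pos: [0.5826, -0.1088, 0.0619]
tcp_rot: [[0.681, 0.732, 0.0], [0.732, -0.681, -0.0], [-0.0, 0.0, -1.0]]
contact_force: [0.4, 0.2, -0.2]
width: 0.0006
grasp_force: 0.0
```

Emit:
carry_out(moves=[[-1, 0, 1, 0, 0.03], [-1, 0, 0, 0, 0]])

```text
clock: 17.65
tool_pos: [0.5834, -0.1096, 0.0619]
tcp_rot: [[0.703, 0.711, 0.0], [0.711, -0.703, -0.0], [0.0, 0.0, -1.0]]
contact_force: [-0.5, 0.1, 0.3]
width: 0.0006
grasp_force: 0.0
```

```bash
python3 - <<'E'
from h import *
from plant import vision
where()
g=vision.grab_frame("scene"); b=g["img"][190:250,160:250,::-1]
cv2.imwrite("pics/v5.png",cv2.resize(b,(750,500),interpolation=2))
for a in(0,10): print(a,[((proj(g,tgt(a,.04,z)[0])-[160,190])*8.33).round() for z in(.08,.056)])
E
```

```text
phi 43.4 toolyaw 39.4 R 34.3 z 0.0619 F [-0.47  0.14  0.32] w 0.0005522754443955502 t 17.65
0 [array([440., 262.]), array([447., 326.])]
10 [array([456., 243.]), array([462., 307.])]
```

View pics/v5.png

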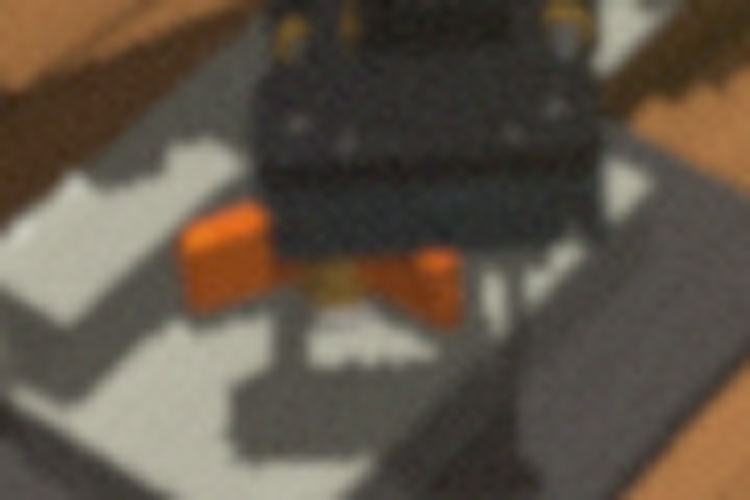

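The near wing's end face is at about (437,258)–(450,325), within a few degrees of 0. I'll continue in small steps to feel the stop.

Emit:
carry_out(moves=[[-1, 0, 0.8, 0, 0.02], [-1, 0, 0, 0, 0]])

```text
clock: 17.95
tool_pos: [0.5838, -0.11, 0.0619]
tcp_rot: [[0.717, 0.697, -0.0], [0.697, -0.717, 0.0], [-0.0, -0.0, -1.0]]
contact_force: [-0.8, -0.3, -1.0]
width: 0.0007
grasp_force: 0.3
```

Emit:
carry_out(moves=[[-1, 0, 0.8, 0, 0.02], [-1, 0, 0, 0, 0]])

```text
clock: 18.2
tool_pos: [0.5843, -0.1105, 0.0618]
tcp_rot: [[0.731, 0.683, -0.0], [0.683, -0.731, 0.0], [-0.0, -0.0, -1.0]]
contact_force: [-1.4, 1.7, 0.8]
width: 0.0003
grasp_force: 1.1
```

Emit:
carry_out(moves=[[-1, 0, 0.8, 0, 0.02], [-1, 0, 0, 0, 0]])

```text
clock: 18.45
tool_pos: [0.5847, -0.1109, 0.0618]
tcp_rot: [[0.745, 0.668, -0.001], [0.668, -0.745, 0.001], [-0.0, -0.001, -1.0]]
contact_force: [-1.3, 4.3, 0.5]
width: 0.0003
grasp_force: 2.5
```

Emit:
carry_out(moves=[[-1, 0, 0.8, 0, 0.01], [-1, 0, 0, 0, 0]])

```text
clock: 18.7
tool_pos: [0.585, -0.1111, 0.0618]
tcp_rot: [[0.751, 0.66, -0.001], [0.66, -0.751, 0.001], [-0.0, -0.001, -1.0]]
contact_force: [-1.7, 7.4, 2.7]
width: 0.0001
grasp_force: 3.7
```

```bash
python3 - <<'E'
from h import *
where()
E
```

```text
phi 39.6 toolyaw 35.4 R 34.2 z 0.0618 F [-1.7   7.41  2.68] w 7.422754147905772e-05 t 18.7
```

The force climbs steadily along the wing's normal: that is the stop. Back off, lift, and move clear for a check.

Emit:
carry_out(moves=[[-1, 0, -4, 0, 0], [-1, 2, -4, 0, 0], [-1, 0, 0, -40, 0], [-1, 0, 0, -60, 0], [-1, 0, -60, -40, 0]])

```text
clock: 19.32
tool_pos: [0.5498, -0.0668, 0.1993]
tcp_rot: [[0.752, 0.659, 0.005], [0.659, -0.752, -0.002], [0.003, 0.005, -1.0]]
contact_force: [0.4, 0.7, 0.2]
width: 0.0005
grasp_force: 0.0
```

Emit:
carry_out(moves=[[-1, 0, -60, 0, 0], [-1, 0, -60, 0, 0], [-1, 0, -60, 0, 0], [-1, 0, -60, 0, 0], [-1, 0, -40, 0, 0]])

```text
clock: 19.95
tool_pos: [0.3605, 0.1461, 0.1968]
tcp_rot: [[0.75, 0.661, 0.0], [0.661, -0.75, 0.0], [0.0, 0.0, -1.0]]
contact_force: [-0.2, -0.4, 1.2]
width: 0.0003
grasp_force: 0.0
```

Emit:
carry_out(moves=[[-1, 0, 0, 0, 0], [-1, 0, 0, 0, 0], [-1, 0, 0, 0, 0]])

```text
clock: 20.32
tool_pos: [0.3631, 0.1442, 0.1966]
tcp_rot: [[0.751, 0.66, 0.0], [0.66, -0.751, -0.0], [0.0, 0.0, -1.0]]
contact_force: [-0.0, -0.2, -0.7]
width: 0.0007
grasp_force: 0.0
```

```bash
python3 - <<'E'
from h import *
from plant import vision
where()
f=vision.grab_frame("top"); cv2.imwrite("pics/t9.png",cv2.resize(f["img"][110:265,200:410,::-1],None,fx=3.8,fy=3.8,interpolation=2))
for a in(0,10,-10): print(a,((proj(f,tgt(a,.038,.08)[0])-[200,110])*3.8).round())
print(((proj(f,[*C,.092])-[200,110])*3.8).round())
E
```

```text
phi 119.4 toolyaw 35.4 R 342.6 z 0.1966 F [-0.05 -0.2  -0.73] w 0.0006511229669900161 t 20.325
0 [401. 327.]
10 [390. 330.]
-10 [412. 327.]
[414. 390.]
```

View pics/t9.png

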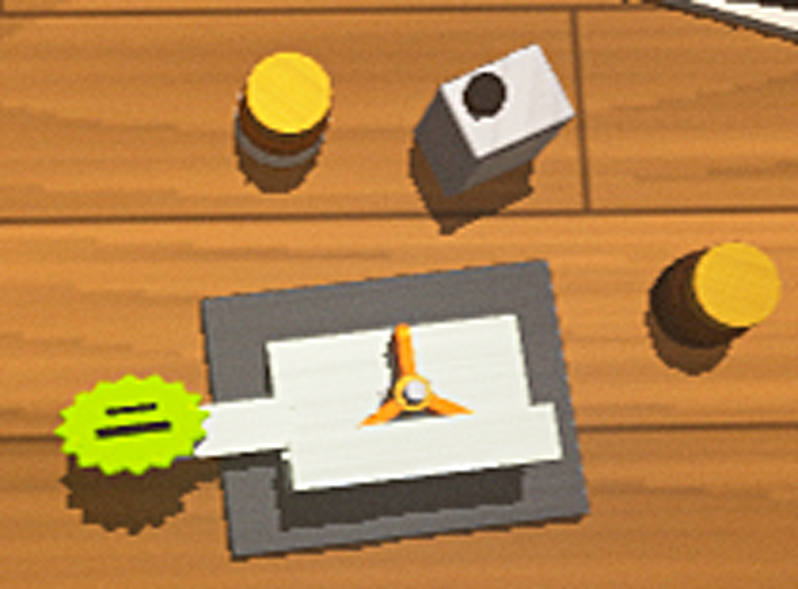

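The wing tip is at (402,327), where 0° predicts (401,327), so the nut is on its stop. The stand and bystanders haven't moved.

```bash
python3 -c "
from plant import workorder
print(workorder.close_job())"
```

```text
the job is handed in; nothing more can be done
None
```

The nut is screwed down on its stop (felt at about 8 N; the last picture shows one wing along the stand's +x), the stand, jars and tin look unmoved, and the job is handed in at about 20 s with no verdict returned; one mistaken 20 mm downward move early on had no visible effect.

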